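# Open the colour-chart book at the green chart

## Task

Open the ring book of colour charts at its green-tabbed chart: push the red-tabbed and the blue-tabbed leaf up by their overhanging tabs and over the rings, so that both lie flat on the left-hand side and the green leaf is left on top on the right. Do it by gently pushing with the fingertips; nothing is gripped or picked up, the book stays where it lies, and the painting things round it are left alone.

Things in the scene. Friction and masses are not known exactly. Their poses are not given: they have to be found in the camera images.
- book: ring book of rigid painted colour charts, lying open and loose on the table, 1.5 kg, 254 mm along its x (the rings' line, away from the robot) by 360 mm along its y (left). Origin on the table under the middle of the rings. Fixed charts as wide as the leaves lie under them, 32.5 mm high on the right (amber tab, nearest the robot) and 28.5 mm on the left; only the tabs overhang
- ring_axis (a point): middle of the axis about which all leaves turn: the centre line of the three steel rings (60 mm across, at x = -80, 0, 80 mm of the book), along the book's x, 38 mm above the table. The leaf's joint grows as it goes from right (-y of the book) up and over to the left. A leaf raised by its tab carries along any leaf still lying on top of it
- red_leaf (a joint): hinge of the red-tabbed leaf, rad: 0 = flat on the right, 1.57 = upright, 3.14 = flat on the left. Turns about the rings' centre line. Board 230 x 131 x 3.5 mm, 0.10 kg, 19 to 150 mm from the axis. Topmost: mid-plane 45 mm above the table on the right, 31 mm on the left. Ring friction 0.03 N m: within about 20 deg of upright it stays, beyond that it falls, slowed
- blue_leaf (a joint): hinge of the blue-tabbed leaf, rad: 0 = flat on the right, 1.57 = upright, 3.14 = flat on the left. Turns about the rings' centre line. Board 230 x 131 x 3.5 mm, 0.10 kg, 19 to 150 mm from the axis. Second, under the red: mid-plane at 40 mm on the right, 36 mm on the left. Ring friction 0.03 N m: within about 20 deg of upright it stays, beyond that it falls, slowed
- green_leaf (a joint): hinge of the green-tabbed leaf, rad: 0 = flat on the right, 1.57 = upright, 3.14 = flat on the left. Turns about the rings' centre line. Board 230 x 131 x 3.5 mm, 0.10 kg, 19 to 150 mm from the axis. Third, under the blue, to be opened at: mid-plane at 35 mm on the right. Ring friction 0.03 N m: within about 20 deg of upright it stays, beyond that it falls, slowed
- red_tab (a point): middle of the free end of the red index tab, at half thickness; turns with the leaf. Tab 40 mm along the book's x, stands 22 mm out from the leaf's edge (172 mm from the axis), 3.5 mm thick. On the right its underside is 43 mm above the table, only the 3 mm cover board (8 mm longer) beneath it; centred at x = 48 mm of the book
- blue_tab (a point): middle of the free end of the blue index tab, at half thickness; turns with the leaf. Tab 40 mm along the book's x, stands 22 mm out from the leaf's edge (172 mm from the axis), 3.5 mm thick. On the right its underside is 38 mm above the table, only the 3 mm cover board (8 mm longer) beneath it; centred at x = 0 mm of the book
- green_tab (a point): middle of the free end of the green index tab, at half thickness; turns with the leaf. Tab 40 mm along the book's x, stands 22 mm out from the leaf's edge (172 mm from the axis), 3.5 mm thick. On the right its underside is 33 mm above the table, only the 3 mm cover board (8 mm longer) beneath it; centred at x = -48 mm of the book
- cup: white rinse cup, 83 mm across, 106 mm high, beyond the book on the left; origin centre of its underside; a bystander
- brush: blue-handled paint brush lying left of the book, 209 mm long, 11 mm thick, along its own y; origin centre of its underside; a bystander
- marker: white and black marker pen lying to the right of the book, 135 mm long, 16 mm thick, along its own y; origin centre of its underside; a bystander
- tube: paint tube with red cap lying on the right, 193 x 53 x 36 mm, long along its own y; origin centre of its underside; a bystander
- blue_bottle: blue paint bottle, 55 mm across, 158 mm high, beyond the book on the right; origin centre of its underside; a bystander
- yellow_bottle: yellow paint bottle with black cap, 47 mm across, 134 mm high, beyond the book on the right; origin centre of its underside; a bystander

How it is judged:
By the outcome, as a careful person would: the job done as asked, in the order asked, and still so for the second after the job is handed in, with the robot touching nothing.
It also fails if it takes over 64 s, if anything falls off the work surface, if the arm or the gripper's body presses on something with over 40 N, if the wrist force passes 120 N, or if a joint passes its speed limit or range.

## Robot

A 6-joint arm with a two-finger parallel gripper is mounted at the origin on the work surface; the furniture and walls round the work are solid. World frame = base frame: x ahead of the robot, y to its left, z up, the work surface at z = 0. Lengths are in m, angles in rad, forces in N, time in s.
With the tool pointing down it reaches from about 0.375 to 0.75 m from the base axis. Payload 9 kg.
Tool frame: the origin (TCP) lies between the finger pads; the fingertips stand 11 mm ahead of it and the grasp point (between the pads) lies 8 mm behind it; z points along the fingers, y is the line along which they close (so a half turn about z gives the same grasp; the last joint's range is limited). The gripper opens to 85 mm and grips with 20 to 120 N. Pads are 22 mm wide; open, the fingers measure 114 mm over their backs; the gripper's body (76 mm by 85 mm) begins 54 mm behind the grasp point. The pads swing forward as they close: fully open they stand 13 mm farther back than shut.
Start: joints at [-1.472, 0.104, 0.097, 1.564, 0, 1.353], TCP at [0.187, -0.57, 0.221] pointing down, gripper open.
Joint ranges: [-2.99, 2.99], [-0.84, 1.86], [-1.1, 1.16], [-1.84, 2.11], [-1.51, 1.56], [-3.14, 3.14]. Speed limits (rad/s): [2.22, 2.22, 2.57, 3.14, 3.14, 3.14].

## Interface

Orientations are given as a unit quaternion [x, y, z, w].
In Python, from station import robot gives the robot as it stands.
- The arm moves only by the shell command python3 -m creep 'ROWS'. ROWS is JSON, a list of rows, each a list of 7 numbers: the turn, a rotation vector about the tool's x, y, z in degrees, then the shift along the tool's x, y, z in cm, then the finger opening in cm, from 0 to 8.54. A call has 1 to 12 rows; each row shifts and turns the commanded pose from where the row before left it, along the tool's axes as they then stand; what a row does not reach is not made up. A row lasts 1/10 s, in which the tool goes at most 50 mm and 8.59 degrees, less where a joint would pass 70% of its speed; a pose out of reach is approached as far as the arm can. A call is refused whole if a number of a shift passes 5 or a number of a turn 8.59, either way. A call with a gripper value outside its range is refused whole. The fingers move at their own pace and stop on an object; the grip force is fixed at half the most. Time passes only in rows, so rows that do not move let the fingers close. It gives the time, the measured TCP pose, the force, the opening and the grip force at its end, in the units of the state.
- robot.get_obs(): the state, without advancing time (a new reading comes with each control period).
- robot.camera(name): name is "scene" or "top"; returns a dict with "pixels" (400x640x3 uint8, blue, green, red), "z_map" (400x640 float32, m along the optical axis (not along the pixel's ray), 0 where there is no reading), "mtx" (3x3 intrinsics, pixels), "dist" ([k1, k2, p1, p2, k3] as OpenCV has them; the pictures are not rectified), "origin" and "orientation" of the camera in the world. Camera axes: x right, y up, looking along -z (the intrinsics and any distortion apply to the point x, -y, -z); pixel columns grow to the right and rows downward; lengths in m; the calibration is good to about 2 mm. A picture is of the moment at which its call begins.
- robot.sign_off(): hands the job in; it is judged then, once.
The state is a dict: "t": time; "q": joint angles; "qd": joint speeds; "tau": joint torques, N m; "tool_pos": TCP position; "eef_rot": TCP orientation; "wrist_force": force on the tool from outside, world axes, zero at the start; "torque": the same for the moment, N m; "opening": finger opening in m; "finger_force": force on a finger pad.
Only numpy, scipy, OpenCV 4.12 (cv2) and the standard library are available. Lean on these libraries where they do the work, as an engineer would, in place of code of your own. Each camera call takes 0.05 s, during which the arm holds its last target. There are 200 camera calls.

## Working session

There is one attempt and no reset: what is moved stays moved. The work goes in short steps, Python scripts to look and compute and a shell command to move; the robot and the scene stay as the last step left them, time stands still between calls to the robot, and variables do not carry over. Pictures are saved under pics/ and viewed, at most 10 in all, crops included, and the job is handed in when it is done.

```bash
mkdir -p pics; ls; python3 - <<'E'
from station import robot
import cv2,numpy as np
o=robot.get_obs(); print(o['t'],o['tool_pos'],o['eef_rot'],o['opening'])
for n in("scene","top"):
    c=robot.camera(n); cv2.imwrite(f"pics/{n}0.png",c["pixels"]); print(n,c["origin"],c["orientation"],c["mtx"],c["dist"])
E
```

```text
pics
0.0 [ 0.18690417 -0.56978671  0.22058813] [ 9.87479885e-01  1.57743488e-01  5.29929040e-05 -6.82395285e-04] 0.08543871298982206
scene [-0.24202313  0.62475648  0.77081646] [-0.20249714  0.42355765  0.79128767 -0.39173672] [[368.44593021   0.         319.42133487]
 [  0.         368.44593021 201.39202216]
 [  0.           0.           1.        ]] [-0.00999647  0.          0.          0.          0.        ]
top [ 0.36018626 -0.04954972  1.50814424] [ 0.05055268 -0.05078496 -0.70234082  0.70822503] [[384.22767524   0.         324.63572272]
 [  0.         384.22767524 196.78856046]
 [  0.           0.           1.        ]] [-0.05561999  0.          0.          0.          0.        ]
```

View pics/scene0.png

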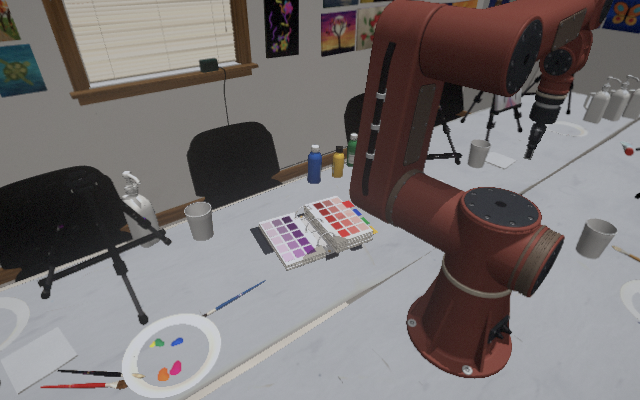

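View pics/top0.png

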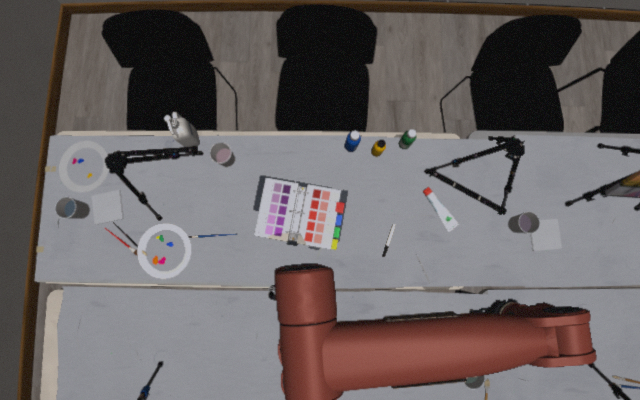

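The top view shows the book at about (300,213). Its tabs run down the right edge: red (340,208), blue (339,220), green (337,232) and amber (334,244). The marker is at (389,240), the tube at (440,208) and the brush at (213,236).

```bash
cat > h.py <<'E'
import cv2,numpy as np
from scipy.spatial.transform import Rotation as R
from station import robot
def pts(c,uv,z):
    uv=np.asarray(uv,float).reshape(-1,1,2)
    n=cv2.undistortPoints(uv,c["mtx"],c["dist"])[:,0]
    d=R.from_quat(c["orientation"]).apply(np.c_[n[:,0],-n[:,1],-np.ones(len(n))])
    o=np.array(c["origin"]); return o+d*((z-o[2])/d[:,2])[:,None]
E
python3 - <<'E'
from h import *
c=robot.camera("top"); im=c["pixels"]; hsv=cv2.cvtColor(im,cv2.COLOR_BGR2HSV)
crop=im[165:260,240:410]; cv2.imwrite("pics/crop1.png",cv2.resize(crop,None,fx=4.7,fy=4.7,interpolation=cv2.INTER_CUBIC))
H,S,V=cv2.split(hsv)
for n,lo,hi,z in(("red",0,8,.045),("blue",100,128,.04),("green",45,80,.035),("amber",20,35,.03)):
    m=((H>=lo)&(H<=hi)&(S>150)&(V>90)).astype(np.uint8); m[:,:329]=0; m[:,352:]=0; m[:195]=0; m[255:]=0
    k,l,st,ce=cv2.connectedComponentsWithStats(m)
    for i in range(1,k):
        if st[i,4]>8:
            b=cv2.minAreaRect(np.argwhere(l==i)[:,::-1].astype(np.float32))
            print(n,st[i],ce[i],pts(c,ce[i],z)[0].round(4),b)
E
```

```text
red [336 203   8  10  63] [339.77777778 207.17460317] [ 0.5318 -0.1075  0.045 ] ((339.70269775390625, 207.2837677001953), (6.740358352661133, 9.206343650817871), 9.462321281433105)
blue [336 215   6  10  46] [338.7826087  219.58695652] [ 0.4845 -0.104   0.04  ] ((338.8243713378906, 219.55406188964844), (4.438772678375244, 9.699540138244629), 9.462322235107422)
green [334 228   6   9  36] [336.52777778 231.88888889] [ 0.4377 -0.0958  0.035 ] ((336.5810852050781, 232.01353454589844), (4.1099748611450195, 8.38434886932373), 9.462322235107422)
amber [332 239   6  10  43] [334.25581395 243.6744186 ] [ 0.3929 -0.0874  0.03  ] ((334.26922607421875, 243.6538543701172), (4.3145551681518555, 9.41357421875), 11.309932708740234)
```

View pics/crop1.png

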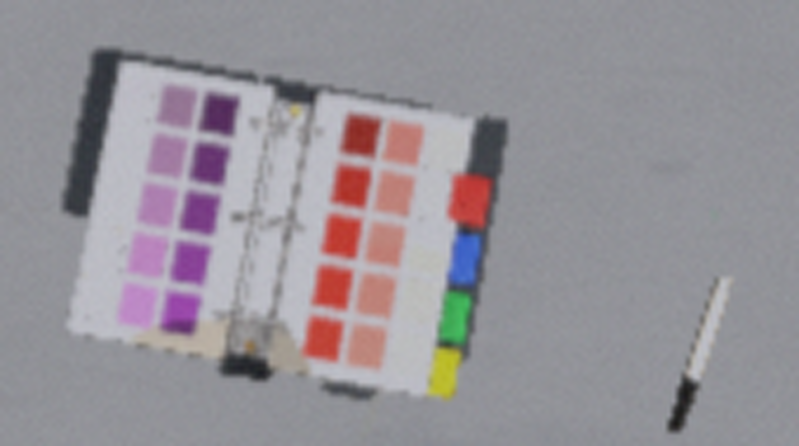

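The crop shows the book yawed about -10° with the four tabs clear on the right. From the tab positions the book origin is about (0.5135, 0.056).

The plan is to tilt the closed fingers so they point left and down, slip them under a tab, then follow its arc up and over. First I'll close the fingers and align the yaw with the book.

```bash
cat >> h.py <<'E'
O=np.array([.5135,.056,0]); YAW=np.radians(-10.3)
BK=R.from_euler('z',YAW)
def tip():   # tip centre and upper-leading corner in book mm
    o=robot.get_obs(); r=R.from_quat(o['eef_rot'])
    t=np.array(o['tool_pos'])+r.apply([0,0,.011]); return o,r,t
def show(*targets):
    """targets: book mm for tip centre; prints successive shifts in tool cm"""
    o,r,t=tip(); a=BK.inv()
    print('t',round(o['t'],2),'tip book mm',(a.apply(t-O)*1000).round(1),'tool z',a.apply(r.apply([0,0,1])).round(3),'tool x',a.apply(r.apply([1,0,0])).round(3),'F',np.round(o['wrist_force'],2),'q',np.round(o['q'],2),'op',round(o['opening'],4))
    p=t
    for g in targets:
        w=O+BK.apply(np.array(g)/1000); print(g,'tool cm',(r.inv().apply(w-p)*100).round(2)); p=w
E
python3 -m creep '[[0,0,7.1,0,0,0,0],[0,0,7.1,0,0,0,0],[0,0,7.1,0,0,0,0],[0,0,7.1,0,0,0,0]]'
python3 -c "
from h import *
show([48,-270,210])"
```

```text
t: 0.55
tool_pos: [0.1869, -0.57, 0.221]
eef_rot: [0.996, -0.092, -0.0, -0.0]
wrist_force: [-0.3, -0.1, 0.7]
opening: 0.028
finger_force: 0.0
t 0.55 tip book mm [-209.4 -674.3  210. ] tool z [-0.     0.001 -1.   ] tool x [ 1.    -0.004 -0.   ] F [-0.31 -0.07  0.72] q [-1.47  0.1   0.1   1.56  0.    1.85] op 0.028
[48, -270, 210] tool cm [ 2.557e+01 -4.054e+01  2.000e-02]
```

```bash
python3 -m creep '[[0,0,0,2.5,-4,0,0],[0,0,0,2.5,-4,0,0],[0,0,0,2.5,-4,0,0],[0,0,0,2.5,-4,0,0],[0,0,0,2.5,-4,0,0],[0,0,0,2.5,-4,0,0],[0,0,0,2.5,-4,0,0],[0,0,0,2.5,-4,0,0],[0,0,0,2.5,-4,0,0],[0,0,0,2.5,-4,0,0],[0,0,0,0.6,-0.5,0,0]]'
python3 -m creep '[[8.33,0,0,0,0,0,0],[8.33,0,0,0,0,0,0],[8.33,0,0,0,0,0,0],[8.33,0,0,0,0,0,0],[8.33,0,0,0,0,0,0],[8.33,0,0,0,0,0,0],[0,0,0,0,0,0,0]]'
python3 -c "
from h import *
show([48,-230,60],[48,-195,25])"
```

```text
t: 1.65
tool_pos: [0.5131, -0.2132, 0.2212]
eef_rot: [0.996, -0.087, 0.0, -0.001]
wrist_force: [-0.2, -0.9, -0.4]
opening: -0.0
finger_force: 0.0
t: 2.35
tool_pos: [0.5088, -0.2185, 0.2139]
eef_rot: [0.9, -0.085, 0.035, -0.427]
wrist_force: [0.2, -0.3, -1.7]
opening: -0.0002
finger_force: 0.0
t 2.35 tip book mm [  44.4 -262.4  206.9] tool z [-0.004  0.774 -0.633] tool x [ 1.    -0.003 -0.01 ] F [ 0.23 -0.31 -1.65] q [-0.98  0.57  0.38  2.09  0.57  2.13] op -0.0002
[48, -230, 60] tool cm [ 0.5   9.32 11.8 ]
[48, -195, 25] tool cm [0.02 0.5  4.92]
```

```bash
python3 -m creep '[[0,0,0,0.2,2.3,3,0],[0,0,0,0.2,2.3,3,0],[0,0,0,0.1,2.3,3,0],[0,0,0,0,2.3,3,0],[0,0,0,0,0,0,0]]'
python3 - <<'E'
from h import *
show([48,-230,60],[48,-195,25])
c=robot.camera("scene"); im=c["pixels"][130:290,200:420]; cv2.imwrite("pics/s2.png",cv2.resize(im,None,fx=3.5,fy=3.5,interpolation=cv2.INTER_CUBIC))
E
```

```text
t: 2.85
tool_pos: [0.5205, -0.1834, 0.0711]
eef_rot: [0.903, -0.081, 0.036, -0.421]
wrist_force: [0.0, 0.2, 0.3]
opening: 0.0001
finger_force: 0.0
t 2.85 tip book mm [  49.6 -225.9   64. ] tool z [-0.004  0.766 -0.643] tool x [ 1.     0.003 -0.003] F [0.03 0.25 0.29] q [-0.92  0.61  0.17  1.82  0.59  2.18] op 0.0001
[48, -230, 60] tool cm [-0.16  0.57 -0.05]
[48, -195, 25] tool cm [0.02 0.43 4.93]
```

View pics/s2.png

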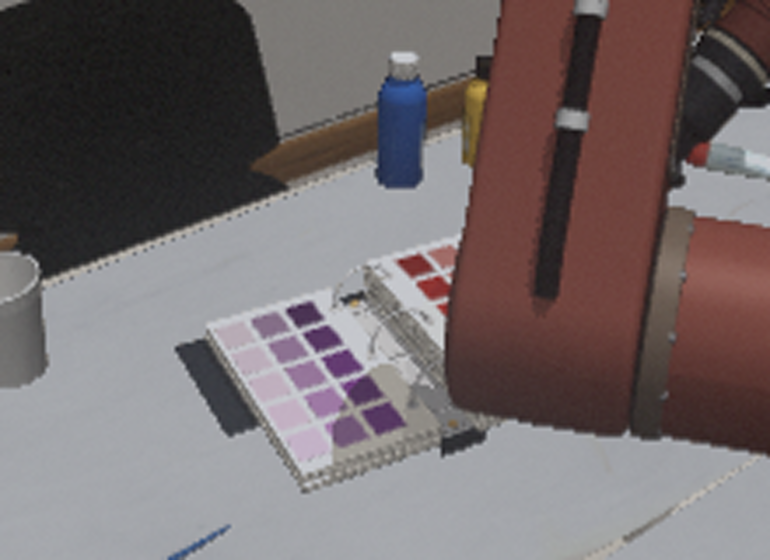

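The arm hides the right half of the book from the scene camera; the left half, at (200-450, 300-490), is undisturbed. The tool has the wanted tilt, so I'll slide the tip under the red tab.

```bash
python3 -m creep '[[0,0,0,-0.1,0.5,2.5,0],[0,0,0,0,0.5,2.3,0],[0,0,0,0,0,0,0]]'
python3 - <<'E'
from h import *
show([48,-171,21])
c=robot.camera("top"); im=c["pixels"][165:260,260:400]; cv2.imwrite("pics/t3.png",cv2.resize(im,None,fx=5.5,fy=5.5,interpolation=cv2.INTER_CUBIC))
E
```

```text
t: 3.2
tool_pos: [0.5262, -0.1551, 0.0363]
eef_rot: [0.903, -0.08, 0.038, -0.42]
wrist_force: [0.1, 0.0, 0.2]
opening: 0.0001
finger_force: 0.0
t 3.2 tip book mm [  50.2 -197.1   29.3] tool z [-0.002  0.765 -0.644] tool x [1.    0.002 0.   ] F [0.13 0.03 0.17] q [-0.89  0.6   0.09  1.72  0.62  2.21] op 0.0001
[48, -171, 21] tool cm [-0.22 -1.05  2.53]
```

View pics/t3.png

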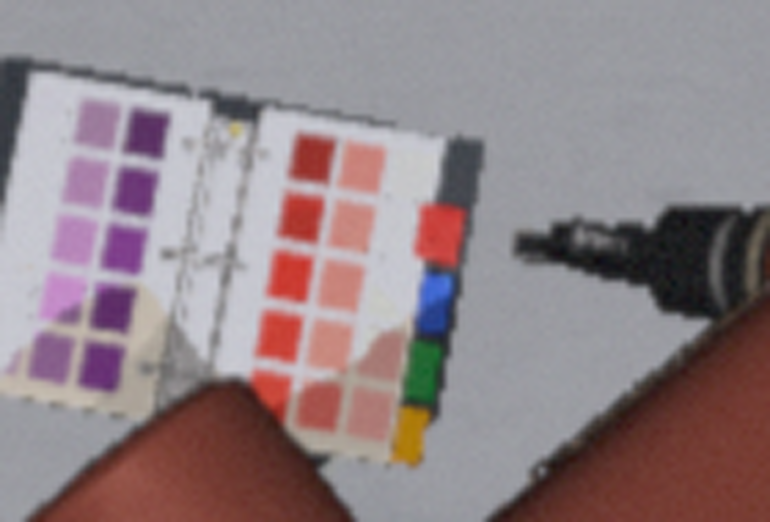

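The tip sits at crop (515,243), level with the red tab, whose edge is at crop (463,240). The gap looks a bit larger than expected, so I'll check it by ray.

```bash
python3 - <<'E'
from h import *
c=robot.camera("top")
for u,v,z in((353.6,209.2,.03),(344.2,208.5,.045)):
    print((BK.inv().apply(pts(c,[u,v],z)-O)*1000).round(1))
im=c["pixels"][203:216,340:366]; print(im.max(2))
E
```

```text
[[  51.3 -211.9   30. ]]
[[  45.4 -175.2   45. ]]
[[190 186 180 170 128  96 147 160 163 162 161 161 159 159 160 158 159 162
  160 161 161 159 158 159 157 158]
 [202 200 199 196 128 100 148 157 160 159 161 162 159 161 160 159 160 161
  159 157 159 152 154 150 114 107]
 [201 201 202 193 119  94 147 157 157 159 160 161 160 161 157 156 158 156
  159 155 123 100 101  96  71  71]
 [200 202 200 193 115 100 147 159 159 160 157 156 158 158 138 136 138 134
  150 148  91  48  43  44  68 103]
 [202 202 201 178 111 103 150 161 162 158 160 160 159 154 106  89  92  86
  104 102  62  37  34  40  87 140]
 [201 203 199 169 109 131 156 162 160 161 160 157 161 154  88  55  54  50
   49  42  41  29  26  47  88 142]
 [202 203 198 148 102 149 157 160 161 160 160 158 159 144  80  49  44  44
   37  31  31  31  29  39  61 101]
 [200 201 193 128  99 148 158 159 161 159 160 160 159 126  74  53  50  46
   39  33  32  32  17  31  46  58]
 [198 200 195 118 105 149 156 157 159 158 162 159 157 126 106  98  93  88
   78  55  39  22  33  28  39  38]
 [172 179 182 118 108 150 160 163 160 159 160 161 159 151 145 142  99  95
   87  85  70  62  52  41  37  31]
 [111 120 128 100 134 157 161 160 162 159 157 161 161 158 159 157 144 139
  139 137 136 139 133  88  59  57]
 [ 94 100  90  95 148 157 160 160 163 160 162 158 161 159 160 161 161 159
  159 159 160 157 159 144 139 129]
 [180 174 108  88 147 158 158 158 160 160 158 163 158 161 160 161 161 160
  161 161 165 160 159 158 158 157]]
```

```bash
python3 - <<'E'
from h import *
c=robot.camera("top"); z=c["z_map"]
n=np.array(c["origin"]); r=R.from_quat(c["orientation"])
def P(u,v):
    q=cv2.undistortPoints(np.array([[[u,v]]],float),c["mtx"],c["dist"])[0,0]; d=z[int(v),int(u)]
    return (BK.inv().apply(n+r.apply([q[0]*d,-q[1]*d,-d])-O)*1000).round(0)
for v in (208,209,210,211):
    print([tuple(P(u,v).astype(int)) for u in range(352,362)])
print([P(u,207) for u in (338,340,342)])
c=robot.camera("scene")
E
```

```text
[(np.int64(59), np.int64(-207), np.int64(-4)), (np.int64(59), np.int64(-210), np.int64(5)), (np.int64(52), np.int64(-211), np.int64(60)), (np.int64(53), np.int64(-215), np.int64(63)), (np.int64(53), np.int64(-218), np.int64(63)), (np.int64(53), np.int64(-221), np.int64(74)), (np.int64(54), np.int64(-225), np.int64(73)), (np.int64(55), np.int64(-229), np.int64(67)), (np.int64(52), np.int64(-231), np.int64(96)), (np.int64(52), np.int64(-234), np.int64(103))]
[(np.int64(55), np.int64(-207), np.int64(-5)), (np.int64(55), np.int64(-211), np.int64(6)), (np.int64(49), np.int64(-212), np.int64(56)), (np.int64(49), np.int64(-215), np.int64(62)), (np.int64(49), np.int64(-219), np.int64(65)), (np.int64(49), np.int64(-222), np.int64(70)), (np.int64(50), np.int64(-226), np.int64(72)), (np.int64(51), np.int64(-230), np.int64(69)), (np.int64(47), np.int64(-231), np.int64(106)), (np.int64(46), np.int64(-234), np.int64(117))]
[(np.int64(50), np.int64(-208), np.int64(3)), (np.int64(46), np.int64(-209), np.int64(47)), (np.int64(45), np.int64(-212), np.int64(61)), (np.int64(45), np.int64(-216), np.int64(67)), (np.int64(46), np.int64(-220), np.int64(63)), (np.int64(46), np.int64(-223), np.int64(64)), (np.int64(46), np.int64(-226), np.int64(72)), (np.int64(46), np.int64(-230), np.int64(79)), (np.int64(43), np.int64(-231), np.int64(111)), (np.int64(42), np.int64(-234), np.int64(124))]
[(np.int64(46), np.int64(-208), np.int64(3)), (np.int64(47), np.int64(-212), np.int64(8)), (np.int64(42), np.int64(-214), np.int64(50)), (np.int64(44), np.int64(-218), np.int64(46)), (np.int64(43), np.int64(-221), np.int64(55)), (np.int64(43), np.int64(-224), np.int64(64)), (np.int64(43), np.int64(-228), np.int64(65)), (np.int64(44), np.int64(-231), np.int64(65)), (np.int64(39), np.int64(-232), np.int64(111)), (np.int64(39), np.int64(-235), np.int64(115))]
[array([  46., -151.,   48.]), array([  47., -158.,   49.]), array([  50., -166.,   41.])]
```

```bash
cat >> h.py <<'E'
def prof(lo=-240,hi=-120,half=14,xc=48):
    "top-camera height profile: book points with |x-xc|<half, dark pixels = finger"
    c=robot.camera("top"); z=c["z_map"]; v,u=np.mgrid[165:260,260:400]
    uv=np.stack([u.ravel(),v.ravel()],1).astype(float)
    q=cv2.undistortPoints(uv.reshape(-1,1,2),c["mtx"],c["dist"])[:,0]; d=z[v.ravel(),u.ravel()]
    p=np.array(c["origin"])+R.from_quat(c["orientation"]).apply(np.c_[q[:,0]*d,-q[:,1]*d,-d])
    b=BK.inv().apply(p-O)*1000; col=c["pixels"][v.ravel(),u.ravel()].max(1)
    k=(abs(b[:,0]-xc)<half)&(b[:,1]>lo)&(b[:,1]<hi); 
    for y in range(lo,hi,4):
        s=k&(b[:,1]>=y)&(b[:,1]<y+4)
        if s.any(): print(y,'z',np.percentile(b[s,2],[10,50,90]).round(),'col',np.median(col[s]),end=' | ')
    print(); return c
E
python3 -m creep '[[0,0,0,-0.1,-0.2,1.3,0],[0,0,0,-0.1,-0.2,1.3,0],[0,0,0,0,0,0,0]]'
python3 - <<'E'
from h import *
show(); c=prof()
im=c["pixels"][180:240,310:380]; cv2.imwrite("pics/t4.png",cv2.resize(im,None,fx=9,fy=9,interpolation=cv2.INTER_CUBIC))
E
```

```text
t: 3.7
tool_pos: [0.5275, -0.1312, 0.0207]
eef_rot: [0.903, -0.081, 0.037, -0.421]
wrist_force: [0.3, 0.1, -0.3]
opening: -0.0001
finger_force: 0.0
t 3.7 tip book mm [  47.2 -173.2   13.6] tool z [-0.003  0.767 -0.642] tool x [ 1.     0.002 -0.002] F [ 0.29  0.07 -0.33] q [-0.86  0.58  0.03  1.67  0.63  2.24] op -0.0001
-240 z [ 88. 110. 122.] col 62.0 | -236 z [  1.  95. 127.] col 68.0 | -232 z [  6.  85. 130.] col 91.0 | -228 z [ 52. 112. 129.] col 61.0 | -224 z [  9. 130. 132.] col 89.5 | -220 z [  9. 129. 133.] col 85.5 | -216 z [ 17. 123. 133.] col 54.0 | -212 z [ 22. 104. 112.] col 36.0 | -208 z [49. 80. 94.] col 48.0 | -204 z [24. 53. 55.] col 73.0 | -200 z [29. 48. 56.] col 72.0 | -196 z [ 3. 45. 51.] col 90.5 | -192 z [ 3. 42. 47.] col 98.5 | -188 z [ 2. 33. 42.] col 119.5 | -184 z [-1.  2. 16.] col 146.5 | -180 z [-2.  2.  4.] col 96.5 | -176 z [-2.  1.  5.] col 112.5 | -172 z [42. 47. 51.] col 186.0 | -168 z [43. 46. 49.] col 197.5 | -164 z [45. 48. 50.] col 201.0 | -160 z [44. 47. 50.] col 201.0 | -156 z [43. 46. 47.] col 200.0 | -152 z [44. 47. 49.] col 199.5 | -148 z [47. 47. 50.] col 200.0 | -144 z [45. 48. 51.] col 200.0 | -140 z [41. 47. 50.] col 197.0 | -136 z [45. 48. 52.] col 203.0 | -132 z [45. 49. 51.] col 204.0 | -128 z [45. 48. 50.] col 204.0 | -124 z [42. 44. 48.] col 204.0 |
```

View pics/t4.png

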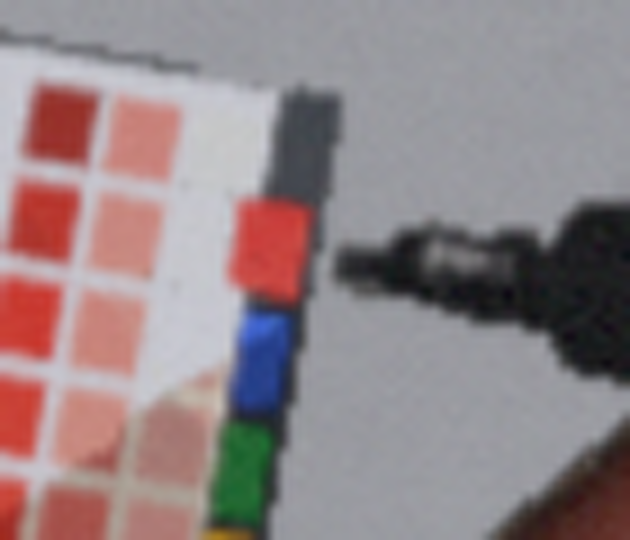

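The tip is now at (335,265) in the crop, about 10 mm short of the red tab's edge at 310, and below it. There's no contact force, so I'll advance under the tab.

```bash
python3 -m creep '[[0,0,0,0,-0.3,0.75,0],[0,0,0,0,-0.3,0.75,0],[0,0,0,0,0,0,0]]'
python3 -m creep '[[0,0,0,0,-0.32,0.4,0],[0,0,0,0,-0.32,0.4,0],[0,0,0,0,0,0,0]]'
python3 - <<'E'
from h import *
show(); c=prof()
E
```

```text
t: 4.05
tool_pos: [0.5307, -0.117, 0.0162]
eef_rot: [0.903, -0.081, 0.037, -0.421]
wrist_force: [0.3, 0.4, 0.9]
opening: -0.0
finger_force: 0.0
t: 4.35
tool_pos: [0.5327, -0.1077, 0.0164]
eef_rot: [0.903, -0.081, 0.038, -0.421]
wrist_force: [-1.2, -0.0, 0.1]
opening: 0.0
finger_force: 0.1
t 4.35 tip book mm [  48.2 -149.2    9.3] tool z [-0.001  0.766 -0.643] tool x [1.    0.001 0.   ] F [-1.22 -0.    0.15] q [-0.83  0.55 -0.01  1.64  0.65  2.27] op 0.0
-240 z [ 87. 128. 132.] col 35.0 | -236 z [ 81. 128. 131.] col 34.0 | -232 z [ 86. 126. 129.] col 39.0 | -228 z [ 89. 121. 128.] col 44.0 | -224 z [ 90. 121. 126.] col 50.5 | -220 z [ 97. 119. 124.] col 60.0 | -216 z [ -0. 102. 121.] col 80.0 | -212 z [  5.  82. 122.] col 62.0 | -208 z [  1.  79. 122.] col 87.0 | -204 z [  7. 114. 124.] col 95.5 | -200 z [  7. 124. 127.] col 89.0 | -196 z [  9. 127. 129.] col 93.5 | -192 z [ 19. 122. 127.] col 56.0 | -188 z [ 19.  98. 111.] col 41.0 | -184 z [36. 77. 86.] col 58.0 | -180 z [21. 51. 58.] col 74.5 | -176 z [ 5. 42. 50.] col 95.5 | -172 z [41. 45. 50.] col 168.0 | -168 z [45. 50. 54.] col 196.0 | -164 z [47. 49. 53.] col 200.0 | -160 z [45. 49. 52.] col 200.0 | -156 z [47. 51. 55.] col 199.5 | -152 z [46. 50. 53.] col 200.0 | -148 z [48. 50. 53.] col 199.5 | -144 z [44. 49. 52.] col 199.5 | -140 z [48. 50. 52.] col 198.0 | -136 z [44. 49. 50.] col 200.0 | -132 z [43. 48. 50.] col 201.0 | -128 z [47. 51. 52.] col 200.0 | -124 z [48. 49. 50.] col 202.0 |
```

```bash
python3 -m creep '[[0,0,0,0,-0.8,-0.6,0],[0,0,0,0,-0.8,-0.6,0],[0,0,0,0,-0.8,-0.6,0],[0,0,0,0,0,0,0]]'
python3 - <<'E'
from h import *
show(); c=prof(lo=-200); prof(lo=-200,half=8,xc=0);prof(lo=-200,half=8,xc=-48)
E
```

```text
t: 4.8
tool_pos: [0.5337, -0.1073, 0.0482]
eef_rot: [0.903, -0.081, 0.039, -0.42]
wrist_force: [0.7, -1.1, 0.6]
opening: 0.0001
finger_force: 0.2
t 4.8 tip book mm [  49.1 -148.6   41.1] tool z [ 0.001  0.765 -0.644] tool x [1.    0.001 0.002] F [ 0.66 -1.15  0.57] q [-0.83  0.5  -0.01  1.68  0.66  2.27] op 0.0001
-200 z [  5. 153. 160.] col 96.0 | -196 z [  8. 159. 164.] col 88.0 | -192 z [  1. 152. 159.] col 62.0 | -188 z [  3. 135. 148.] col 39.0 | -184 z [  4. 111. 126.] col 58.5 | -180 z [  3.  80. 107.] col 74.0 | -176 z [ 0. 73. 83.] col 60.0 | -172 z [ 2. 73. 77.] col 105.0 | -168 z [46. 76. 80.] col 166.5 | -164 z [77. 80. 83.] col 198.5 | -160 z [74. 77. 80.] col 201.0 | -156 z [55. 76. 76.] col 200.0 | -152 z [62. 75. 77.] col 199.0 | -148 z [71. 74. 78.] col 198.0 | -144 z [70. 74. 78.] col 200.0 | -140 z [70. 74. 80.] col 201.0 | -136 z [68. 73. 76.] col 197.5 | -132 z [69. 73. 76.] col 199.0 | -128 z [68. 72. 78.] col 199.0 | -124 z [69. 71. 72.] col 198.0 | 
-200 z [-2.  1.  6.] col 159.0 | -196 z [-1.  4.  7.] col 159.0 | -192 z [3. 4. 5.] col 159.5 | -188 z [-1. -0. 
[... 489 characters left out ...]
col 197.0 | -124 z [67. 69. 73.] col 197.0 | 
-200 z [-4.  0.  5.] col 160.0 | -196 z [-1.  2.  5.] col 160.0 | -192 z [2. 4. 6.] col 160.0 | -188 z [-0.  2.  3.] col 158.0 | -184 z [-5. -2. -0.] col 146.0 | -180 z [-3.  3.  6.] col 73.0 | -176 z [-0.  1.  3.] col 65.0 | -172 z [29. 31. 38.] col 101.0 | -168 z [30. 33. 35.] col 102.0 | -164 z [33. 36. 39.] col 103.0 | -160 z [29. 36. 38.] col 103.0 | -156 z [34. 37. 38.] col 111.0 | -152 z [39. 40. 42.] col 146.0 | -148 z [71. 73. 77.] col 164.0 | -144 z [69. 73. 77.] col 157.0 | -140 z [70. 74. 75.] col 155.0 | -136 z [73. 74. 75.] col 154.5 | -132 z [67. 73. 78.] col 164.5 | -128 z [67. 68. 69.] col 169.5 | -124 z [63. 67. 70.] col 170.5 |
```

Only the red leaf is lifted: its tab is at z≈78 while blue stays at 40 and green at 35. I'll follow the arc upward.

```bash
python3 -m creep '[[0,0,0,0,-1.06,-0.3,0],[0,0,0,0,-1.06,-0.3,0],[0,0,0,0,-1.06,-0.3,0],[0,0,0,0,-1.06,-0.2,0],[0,0,0,0,-1.06,-0.2,0],[0,0,0,0,-1.06,-0.2,0],[0,0,0,0,0,0,0]]'
python3 - <<'E'
from h import *
show(); c=prof(lo=-184,hi=-60)
E
```

```text
t: 5.65
tool_pos: [0.5387, -0.0772, 0.1061]
eef_rot: [0.903, -0.08, 0.038, -0.42]
wrist_force: [0.2, -0.1, -0.4]
opening: -0.0001
finger_force: 0.1
t 5.65 tip book mm [  48.6 -118.1   99. ] tool z [-0.     0.765 -0.644] tool x [1.    0.002 0.002] F [ 0.24 -0.14 -0.39] q [-0.79  0.39 -0.03  1.74  0.68  2.32] op -0.0001
-184 z [  1. 179. 208.] col 93.0 | -180 z [  6. 181. 212.] col 71.5 | -176 z [  6. 165. 216.] col 58.0 | -172 z [  4. 181. 217.] col 54.0 | -168 z [  3. 211. 217.] col 52.0 | -164 z [  4. 215. 219.] col 51.0 | -160 z [  2. 198. 212.] col 44.5 | -156 z [  3. 174. 195.] col 37.5 | -152 z [  8. 137. 176.] col 57.0 | -148 z [ 43. 129. 145.] col 105.5 | -144 z [ 41. 133. 140.] col 118.0 | -140 z [115. 137. 140.] col 179.0 | -136 z [123. 137. 139.] col 197.0 | -132 z [112. 133. 135.] col 195.0 | -128 z [130. 131. 134.] col 195.0 | -124 z [118. 128. 133.] col 196.0 | -120 z [123. 126. 129.] col 194.0 | -116 z [118. 121. 124.] col 193.0 | -112 z [120. 122. 124.] col 192.5 | -108 z [114. 118. 121.] col 194.0 | -104 z [114. 116. 118.] col 194.0 | -100 z [112. 115. 120.] col 194.0 | -96 z [109. 112. 115.] col 194.0 | -92 z [105. 108. 111.] col 193.0 | -88 z [102. 106. 111.] col 175.5 | -84 z [ 99. 102. 104.] col 161.0 | -80 z [ 97.  99. 104.] col 161.0 | -76 z [92. 96. 97.] col 159.5 | -72 z [ 94.  94. 101.] col 160.5 | -68 z [90. 94. 96.] col 165.5 | -64 z [84. 90. 95.] col 179.0 |
```

```bash
python3 -m creep '[[0,0,0,0,-1.08,0.04,0],[0,0,0,0,-1.08,0.04,0],[0,0,0,0,-1.08,0.04,0],[0,0,0,0,-1.08,0.04,0],[0,0,0,0,-1.08,0.04,0],[0,0,0,0,-1,0.4,0],[0,0,0,0,-1,0.4,0],[0,0,0,0,-1,0.4,0],[0,0,0,0,-1,0.4,0],[0,0,0,0,-1,0.4,0],[0,0,0,0,0,0,0]]'
python3 - <<'E'
from h import *
show(); c=prof(lo=-120,hi=30)
E
```

```text
t: 6.8
tool_pos: [0.5533, 0.006, 0.1709]
eef_rot: [0.903, -0.08, 0.038, -0.421]
wrist_force: [-0.2, -0.6, 0.8]
opening: 0.0002
finger_force: 0.0
t 6.8 tip book mm [ 48.1 -33.7 163.9] tool z [-0.001  0.766 -0.643] tool x [1.    0.002 0.001] F [-0.17 -0.63  0.77] q [-0.66  0.22 -0.1   1.75  0.75  2.46] op 0.0002
-120 z [ 38. 272. 283.] col 52.0 | -116 z [ 41. 278. 283.] col 67.0 | -112 z [ 38. 273. 281.] col 90.0 | -108 z [ 42. 271. 281.] col 80.5 | -104 z [ 41. 268. 276.] col 106.5 | -100 z [ 45. 257. 277.] col 112.5 | -96 z [ 41. 239. 279.] col 119.0 | -92 z [ 39. 230. 279.] col 108.0 | -88 z [ 41. 264. 281.] col 87.5 | -84 z [ 39. 251. 284.] col 104.0 | -80 z [ 42. 280. 282.] col 77.0 | -76 z [ 38. 242. 280.] col 70.0 | -72 z [ 44. 242. 258.] col 60.5 | -68 z [ 40. 121. 240.] col 90.5 | -64 z [ 40. 196. 206.] col 93.0 | -60 z [ 42. 190. 205.] col 114.0 | -56 z [ 40. 184. 201.] col 123.0 | -52 z [ 41. 194. 201.] col 134.0 | -48 z [ 41. 200. 203.] col 164.0 | -44 z [ 42. 186. 195.] col 114.0 | -40 z [ 40. 179. 186.] col 104.5 | -36 z [ 40. 166. 174.] col 100.0 | -32 z [152. 160. 164.] col 98.0 | -28 z [141. 146. 149.] col 99.5 | -24 z [129. 134. 136.] col 89.0 | -20 z [119. 122. 124.] col 87.0 | -16 z [107. 112. 116.] col 85.0 | -12 z [ 94.  98. 100.] col 75.0 | -8 z [82. 85. 95.] col 90.0 | -4 z [70. 76. 77.] col 117.0 | 0 z [57. 63. 66.] col 128.0 | 4 z [9. 9. 9.] col 135.0 | 8 z [ 5.  8. 12.] col 152.0 | 12 z [1. 4. 9.] col 167.0 | 16 z [ 3.  8. 20.] col 172.0 | 20 z [20. 28. 30.] col 196.0 | 24 z [24. 28. 33.] col 204.0 | 28 z [27. 29. 30.] col 204.0 |
```

```bash
python3 -m creep '[[0,0,0,0,-0.67,0.59,0],[0,0,0,0,-0.67,0.59,0],[0,0,0,0,-0.67,0.59,0],[0,0,0,0,-0.67,0.59,0],[0,0,0,0,-0.67,0.59,0],[0,0,0,0,-0.67,0.59,0],[0,0,0,0,-0.35,0.6,0],[0,0,0,0,-0.35,0.6,0],[0,0,0,0,-0.35,0.6,0],[0,0,0,0,-0.35,0.6,0],[0,0,0,0,-0.35,0.6,0],[0,0,0,0,0,0,0]]'
python3 - <<'E'
from h import *
show(); c=prof(lo=0,hi=120)
E
```

```text
t: 8.05
tool_pos: [0.5684, 0.0915, 0.1721]
eef_rot: [0.903, -0.081, 0.037, -0.421]
wrist_force: [-0.0, 0.4, 0.5]
opening: 0.0002
finger_force: 0.0
t 8.05 tip book mm [ 47.7  53.1 165. ] tool z [-0.001  0.766 -0.643] tool x [ 1.     0.002 -0.   ] F [-0.    0.44  0.52] q [-0.51  0.13 -0.19  1.62  0.81  2.65] op 0.0002
0 z [  7. 274. 283.] col 84.5 | 4 z [ 10. 280. 286.] col 76.0 | 8 z [  8. 236. 284.] col 77.0 | 12 z [  4.  66. 266.] col 126.0 | 16 z [ 79.  89. 260.] col 74.0 | 20 z [ 96. 153. 234.] col 71.0 | 24 z [110. 123. 205.] col 87.0 | 28 z [128. 193. 205.] col 95.5 | 32 z [145. 191. 202.] col 101.0 | 36 z [159. 193. 199.] col 104.0 | 40 z [175. 183. 188.] col 117.0 | 44 z [186. 192. 198.] col 128.0 | 48 z [199. 202. 204.] col 172.0 | 64 z [29. 29. 29.] col 94.0 | 68 z [28. 28. 29.] col 94.0 | 72 z [23. 28. 31.] col 123.0 | 76 z [26. 27. 28.] col 174.0 | 80 z [27. 29. 33.] col 174.0 | 84 z [25. 27. 30.] col 165.5 | 88 z [27. 30. 32.] col 167.5 | 92 z [22. 26. 29.] col 168.0 | 96 z [29. 30. 32.] col 168.0 | 100 z [25. 27. 30.] col 169.0 | 104 z [27. 30. 33.] col 173.0 | 108 z [24. 28. 32.] col 186.0 | 112 z [24. 29. 32.] col 200.5 | 116 z [23. 25. 28.] col 201.5 |
```

```bash
python3 -m creep '[[0,0,0,0,-0.2,0.6,0],[0,0,0,0,-0.2,0.6,0],[0,0,0,0,-0.2,0.6,0],[0,0,0,0,-0.15,0.6,0],[0,0,0,0,-0.15,0.6,0],[0,0,0,0,-0.1,0.6,0],[0,0,0,0,0,0.6,0],[0,0,0,0,0,0.6,0],[0,0,0,0,0,0,0],[0,0,0,0,0,0,0]]'
python3 - <<'E'
from h import *
show(); c=prof(lo=0,hi=180)
E
```

```text
t: 9.1
tool_pos: [0.5762, 0.1332, 0.1489]
eef_rot: [0.903, -0.081, 0.038, -0.421]
wrist_force: [0.6, 0.7, 0.8]
opening: 0.0002
finger_force: 0.0
t 9.1 tip book mm [ 47.9  95.5 141.9] tool z [-0.001  0.766 -0.643] tool x [ 1.     0.001 -0.   ] F [0.63 0.67 0.77] q [-0.43  0.1  -0.25  1.51  0.84  2.76] op 0.0002
0 z [266. 269. 273.] col 43.0 | 4 z [232. 263. 269.] col 44.0 | 8 z [ 30. 260. 266.] col 46.0 | 12 z [  9. 258. 264.] col 58.0 | 16 z [  9. 253. 260.] col 83.5 | 20 z [ 50. 234. 257.] col 91.0 | 24 z [ 55. 243. 255.] col 101.0 | 28 z [ 58. 235. 252.] col 130.5 | 32 z [ 70. 232. 256.] col 123.0 | 36 z [ 70. 211. 256.] col 107.5 | 40 z [ 77. 241. 260.] col 81.0 | 44 z [ 79. 255. 261.] col 91.5 | 48 z [ 84. 255. 261.] col 84.0 | 52 z [ 87. 246. 262.] col 59.0 | 56 z [ 91. 197. 234.] col 78.0 | 60 z [ 89.  93. 214.] col 109.0 | 64 z [ 97. 100. 173.] col 138.0 | 68 z [103. 166. 183.] col 112.5 | 72 z [106. 172. 180.] col 125.0 | 76 z [113. 166. 176.] col 128.0 | 80 z [117. 168. 172.] col 140.0 | 84 z [118. 124. 147.] col 170.0 | 88 z [125. 127. 130.] col 172.0 | 92 z [126. 130. 133.] col 184.0 | 96 z [127. 136. 137.] col 184.5 | 100 z [136. 140. 145.] col 184.0 | 104 z [142. 145. 148.] col 187.0 | 108 z [145. 147. 149.] col 186.0 | 112 z [147. 150. 155.] col 186.5 | 116 z [150. 156. 159.] col 187.0 | 120 z [155. 158. 161.] col 175.0 | 124 z [154. 157. 159.] col 151.5 | 128 z [28. 28. 28.] col 168.0 | 132 z [26. 27. 35.] col 180.0 | 136 z [29. 29. 29.] col 186.0 | 144 z [28. 28. 28.] col 181.0 | 148 z [25. 27. 28.] col 138.0 | 156 z [-0.  4.  9.] col 75.0 | 160 z [ 1.  3. 12.] col 66.5 | 164 z [2. 4. 5.] col 64.5 |
```

```bash
python3 -m creep '[[0,0,0,0,0,-2,0],[0,0,0,-0.4,1.2,-1.6,0],[0,0,0,-0.4,1.2,-1.6,0],[0,0,0,-0.4,1.2,-1.6,0],[0,0,0,-0.4,1.2,-1.6,0],[0,0,0,-0.4,1.2,-1.6,0],[0,0,0,-0.4,1.2,-1.6,0],[0,0,0,-0.4,1.2,-1.6,0],[0,0,0,-0.4,1.2,-1.6,0],[0,0,0,-0.4,1.2,-1.6,0],[0,0,0,-0.4,1.2,-1.6,0],[0,0,0,-0.4,1.2,-1.6,0]]'
python3 - <<'E'
from h import *
show([0,-225,100],[0,-220,60],[0,-190,26]); c=prof(lo=20,hi=184)
E
```

```text
t: 10.35
tool_pos: [0.4909, -0.0915, 0.1742]
eef_rot: [0.903, -0.081, 0.038, -0.421]
wrist_force: [0.2, 0.2, -0.5]
opening: 0.0002
finger_force: 0.0
t 10.35 tip book mm [   4.1 -140.7  167.1] tool z [-0.     0.766 -0.643] tool x [1. 0. 0.] F [ 0.19  0.24 -0.49] q [-0.87  0.26 -0.07  1.89  0.63  2.24] op 0.0002
[0, -225, 100] tool cm [-0.42 10.56 -2.13]
[0, -220, 60] tool cm [-0.    2.74  2.96]
[0, -190, 26] tool cm [-0.    0.67  4.48]
20 z [29. 34. 37.] col 196.0 | 24 z [26. 29. 35.] col 202.5 | 28 z [26. 30. 37.] col 202.5 | 32 z [28. 31. 35.] col 203.0 | 36 z [29. 33. 36.] col 202.0 | 40 z [29. 33. 39.] col 193.0 | 44 z [29. 34. 40.] col 186.5 | 48 z [31. 34. 35.] col 180.0 | 52 z [30. 33. 36.] col 178.0 | 56 z [30. 34. 37.] col 178.0 | 60 z [30. 35. 36.] col 177.0 | 64 z [31. 34. 38.] col 177.0 | 68 z [29. 32. 35.] col 179.5 | 72 z [31. 34. 38.] col 187.5 | 76 z [30. 31. 38.] col 193.5 | 80 z [30. 33. 36.] col 196.0 | 84 z [30. 32. 34.] col 198.0 | 88 z [28. 32. 35.] col 196.0 | 92 z [33. 34. 36.] col 197.0 | 96 z [27. 32. 35.] col 196.0 | 100 z [30. 33. 34.] col 197.0 | 104 z [31. 33. 35.] col 196.5 | 108 z [30. 33. 37.] col 196.0 | 112 z [30. 35. 39.] col 198.0 | 116 z [32. 35. 36.] col 196.0 | 120 z [27. 33. 36.] col 196.0 | 124 z [30. 33. 36.] col 195.0 | 128 z [31. 33. 37.] col 197.0 | 132 z [31. 35. 38.] col 195.5 | 136 z [30. 32. 38.] col 196.0 | 140 z [28. 33. 38.] col 197.0 | 144 z [31. 33. 35.] col 198.0 | 148 z [31. 35. 37.] col 196.0 | 152 z [28. 31. 36.] col 197.0 | 156 z [32. 33. 36.] col 193.5 |
```

The red leaf lies flat on the left at z≈33. Next is the blue tab.

```bash
python3 -m creep '[[0,0,0,-0.1,2.6,-0.5,0],[0,0,0,-0.1,2.6,-0.5,0],[0,0,0,-0.1,2.6,-0.5,0],[0,0,0,-0.1,2.7,-0.6,0],[0,0,0,0,1.4,1.5,0],[0,0,0,0,1.4,1.5,0],[0,0,0,0,0,0,0]]'
python3 - <<'E'
from h import *
show([0,-183,8],[0,-150,5])
E
```

```text
t: 11.1
tool_pos: [0.4724, -0.166, 0.0644]
eef_rot: [0.902, -0.082, 0.037, -0.422]
wrist_force: [0.5, 0.8, 0.1]
opening: 0.0001
finger_force: 0.0
t 11.1 tip book mm [  -0.7 -217.3   57.3] tool z [-0.002  0.767 -0.641] tool x [ 1.     0.001 -0.003] F [0.46 0.82 0.05] q [-0.97  0.49 -0.01  1.78  0.57  2.13] op 0.0001
[0, -183, 8] tool cm [0.09 1.58 5.8 ]
[0, -150, 5] tool cm [ 0.   -1.89  2.72]
```

```bash
python3 -m creep '[[0,0,0,0.1,0.5,1.9,0],[0,0,0,0,0.5,1.9,0],[0,0,0,0,0.5,1.9,0],[0,0,0,0,0,0,0]]'
python3 - <<'E'
from h import *
show([0,-166,6],[0,-150,5]); c=prof(lo=-200,hi=-130,half=12,xc=0)
E
```

```text
t: 11.5
tool_pos: [0.4798, -0.1321, 0.0178]
eef_rot: [0.902, -0.081, 0.037, -0.422]
wrist_force: [0.1, -0.2, 0.5]
opening: -0.0003
finger_force: 0.0
t 11.5 tip book mm [   0.5 -182.6   10.7] tool z [-0.003  0.767 -0.642] tool x [ 1.     0.002 -0.002] F [ 0.11 -0.23  0.54] q [-0.93  0.5  -0.09  1.67  0.59  2.17] op -0.0003
[0, -166, 6] tool cm [-0.04 -0.7   1.58]
[0, -150, 5] tool cm [ 0.   -0.95  1.29]
-200 z [ 2. 37. 40.] col 90.0 | -196 z [ 1.  5. 35.] col 151.0 | -192 z [-1.  3.  4.] col 156.5 | -188 z [0. 2. 7.] col 159.5 | -184 z [4. 4. 7.] col 147.5 | -180 z [-1.  2.  5.] col 90.0 | -176 z [-1.  2.  5.] col 117.5 | -172 z [40. 43. 44.] col 198.0 | -168 z [40. 42. 44.] col 208.5 | -164 z [41. 45. 50.] col 209.0 | -160 z [39. 43. 47.] col 208.0 | -156 z [39. 41. 46.] col 207.0 | -152 z [35. 40. 43.] col 207.0 | -148 z [39. 40. 44.] col 208.0 | -144 z [39. 44. 47.] col 208.5 | -140 z [39. 41. 44.] col 205.0 | -136 z [40. 44. 46.] col 205.5 | -132 z [38. 43. 46.] col 205.0 |
```

```bash
python3 -m creep '[[0,0,0,0,-0.35,0.8,0],[0,0,0,0,-0.35,0.8,0],[0,0,0,0,-0.5,0.65,0],[0,0,0,0,-0.5,0.65,0],[0,0,0,0,0,0,0]]'
python3 -m creep '[[0,0,0,0,-0.8,-0.6,0],[0,0,0,0,-0.8,-0.6,0],[0,0,0,0,-0.8,-0.6,0],[0,0,0,0,0,0,0]]'
python3 - <<'E'
from h import *
show(); c=prof(lo=-190,half=12,xc=0);prof(lo=-190,half=8,xc=-48)
E
```

```text
t: 12.05
tool_pos: [0.4862, -0.1001, 0.0128]
eef_rot: [0.903, -0.081, 0.038, -0.421]
wrist_force: [-0.3, -0.7, 0.3]
opening: 0.0001
finger_force: 0.1
t: 12.45
tool_pos: [0.4872, -0.1004, 0.0442]
eef_rot: [0.903, -0.081, 0.039, -0.42]
wrist_force: [-0.9, -0.8, 0.0]
opening: 0.0001
finger_force: 0.3
t 12.45 tip book mm [   2.1 -150.2   37.2] tool z [ 0.001  0.765 -0.644] tool x [1.    0.001 0.002] F [-0.87 -0.82  0.04] q [-0.88  0.41 -0.15  1.67  0.62  2.22] op 0.0001
-190 z [  2. 134. 146.] col 36.0 | -186 z [ 10. 109. 127.] col 42.0 | -182 z [  3.  78. 109.] col 71.0 | -178 z [35. 78. 83.] col 58.0 | -174 z [38. 72. 78.] col 82.0 | -170 z [70. 73. 77.] col 123.0 | -166 z [73. 75. 78.] col 183.0 | -162 z [70. 72. 76.] col 187.0 | -158 z [68. 73. 75.] col 185.0 | -154 z [64. 71. 76.] col 185.0 | -150 z [67. 71. 73.] col 187.0 | -146 z [69. 73. 75.] col 188.0 | -142 z [65. 70. 71.] col 186.0 | -138 z [64. 69. 71.] col 195.0 | -134 z [65. 69. 71.] col 205.0 | -130 z [65. 68. 69.] col 205.0 | -126 z [65. 68. 70.] col 205.0 | -122 z [65. 67. 67.] col 205.0 | 
-190 z [-1.  2.  6.] col 158.5 | -186 z [2. 4. 5.] col 157.0 | -182 z [2. 5. 7.] col 113.0 | -178 z [-4. -2.  3.] col 65.5 | -174 z [-0.  2. 32.] col 68.0 | -170 z [31. 38. 38.] col 100.0 | -166 z [35. 37. 41.] col 102.5 | -162 z [33. 35. 36.] col 103.5 | -158 z [34. 37. 40.] col 102.0 | -154 z [30. 33. 38.] col 100.5 | -150 z [36. 37. 37.] col 114.0 | -146 z [67. 70. 71.] col 154.0 | -142 z [68. 70. 72.] col 152.0 | -138 z [67. 71. 73.] col 151.0 | -134 z [66. 68. 70.] col 153.5 | -130 z [62. 65. 69.] col 154.0 | -126 z [62. 63. 65.] col 153.0 | -122 z [61. 64. 68.] col 183.0 |
```

Blue is lifted alone and green stays at 35. I'll repeat the same arc.

```bash
python3 -m creep '[[0,0,0,0,-1.06,-0.3,0],[0,0,0,0,-1.06,-0.3,0],[0,0,0,0,-1.06,-0.3,0],[0,0,0,0,-1.06,-0.2,0],[0,0,0,0,-1.06,-0.2,0],[0,0,0,0,-1.06,-0.2,0],[0,0,0,0,0,0,0]]'
python3 -m creep '[[0,0,0,0,-1.08,0.04,0],[0,0,0,0,-1.08,0.04,0],[0,0,0,0,-1.08,0.04,0],[0,0,0,0,-1.08,0.04,0],[0,0,0,0,-1.08,0.04,0],[0,0,0,0,-1,0.4,0],[0,0,0,0,-1,0.4,0],[0,0,0,0,-1,0.4,0],[0,0,0,0,-1,0.4,0],[0,0,0,0,-1,0.4,0],[0,0,0,0,0,0,0]]'
python3 - <<'E'
from h import *
show(); c=prof(lo=-90,hi=30,xc=0); prof(lo=-184,hi=-20,half=8,xc=-48)
E
```

```text
t: 13.25
tool_pos: [0.4921, -0.0701, 0.1022]
eef_rot: [0.903, -0.08, 0.038, -0.42]
wrist_force: [0.4, -0.5, -0.3]
opening: 0.0
finger_force: 0.1
t: 14.35
tool_pos: [0.5068, 0.013, 0.1671]
eef_rot: [0.903, -0.08, 0.038, -0.421]
wrist_force: [-0.2, -0.8, -0.5]
opening: -0.0002
finger_force: 0.0
t 14.35 tip book mm [  1.1 -35.1 160.1] tool z [-0.001  0.766 -0.643] tool x [1.    0.002 0.001] F [-0.17 -0.77 -0.47] q [-0.7   0.11 -0.24  1.76  0.72  2.41] op -0.0002
-90 z [ 41. 259. 278.] col 88.0 | -86 z [ 34. 275. 280.] col 105.5 | -82 z [ 36. 276. 278.] col 91.0 | -78 z [ 32. 267. 277.] col 48.0 | -74 z [ 38. 250. 263.] col 39.0 | -70 z [ 34. 133. 242.] col 55.0 | -66 z [ 34. 193. 204.] col 74.0 | -62 z [ 33. 188. 202.] col 87.0 | -58 z [ 36. 189. 197.] col 104.5 | -54 z [ 36. 185. 200.] col 117.0 | -50 z [ 34. 200. 204.] col 145.0 | -46 z [ 34. 187. 196.] col 95.0 | -42 z [ 33. 176. 183.] col 81.5 | -38 z [113. 167. 170.] col 89.0 | -34 z [149. 152. 157.] col 93.0 | -30 z [136. 142. 148.] col 89.0 | -26 z [121. 128. 135.] col 76.0 | -22 z [110. 119. 122.] col 77.0 | -18 z [100. 106. 109
[... 1003 characters left out ...]
l 119.5 | -104 z [36. 37. 39.] col 116.0 | -100 z [39. 40. 41.] col 115.0 | -96 z [35. 38. 40.] col 114.0 | -92 z [37. 38. 39.] col 116.0 | -88 z [35. 35. 37.] col 117.0 | -84 z [31. 34. 38.] col 137.0 | -80 z [35. 36. 40.] col 164.0 | -76 z [35. 36. 38.] col 137.0 | -72 z [33. 36. 39.] col 106.5 | -68 z [32. 35. 40.] col 102.0 | -64 z [35. 39. 41.] col 102.5 | -60 z [37. 38. 45.] col 103.0 | -56 z [30. 36. 39.] col 102.0 | -52 z [32. 36. 41.] col 110.5 | -48 z [ 32.  40. 126.] col 145.0 | -44 z [ 36. 178. 185.] col 167.0 | -40 z [ 33. 102. 174.] col 134.0 | -36 z [ 84. 157. 162.] col 99.0 | -32 z [144. 145. 149.] col 95.0 | -28 z [132. 132. 138.] col 86.0 | -24 z [120. 123. 126.] col 84.5 |
```

```bash
python3 -m creep '[[0,0,0,0,-0.67,0.59,0],[0,0,0,0,-0.67,0.59,0],[0,0,0,0,-0.67,0.59,0],[0,0,0,0,-0.67,0.59,0],[0,0,0,0,-0.67,0.59,0],[0,0,0,0,-0.67,0.59,0],[0,0,0,0,-0.35,0.6,0],[0,0,0,0,-0.35,0.6,0],[0,0,0,0,-0.35,0.6,0],[0,0,0,0,-0.35,0.6,0],[0,0,0,0,-0.35,0.6,0],[0,0,0,0,0,0,0]]'
python3 -m creep '[[0,0,0,0,-0.2,0.6,0],[0,0,0,0,-0.2,0.6,0],[0,0,0,0,-0.2,0.6,0],[0,0,0,0,-0.15,0.6,0],[0,0,0,0,-0.15,0.6,0],[0,0,0,0,-0.1,0.6,0],[0,0,0,0,0,0.6,0],[0,0,0,0,0,0.6,0],[0,0,0,0,0,0,0],[0,0,0,0,0,0,0]]'
python3 - <<'E'
from h import *
show(); c=prof(lo=84,hi=180,xc=0)
E
```

```text
t: 15.65
tool_pos: [0.5219, 0.0985, 0.1683]
eef_rot: [0.903, -0.081, 0.037, -0.421]
wrist_force: [-0.4, -0.1, -0.4]
opening: -0.0001
finger_force: 0.0
t: 16.65
tool_pos: [0.5297, 0.1402, 0.1452]
eef_rot: [0.903, -0.081, 0.038, -0.421]
wrist_force: [0.3, 0.0, -0.1]
opening: -0.0001
finger_force: 0.0
t 16.65 tip book mm [  0.8  94.2 138.1] tool z [-0.001  0.766 -0.643] tool x [ 1.     0.001 -0.   ] F [ 0.31  0.04 -0.12] q [-0.46 -0.02 -0.39  1.52  0.83  2.72] op -0.0001
84 z [71. 72. 74.] col 175.0 | 88 z [71. 76. 79.] col 173.5 | 92 z [69. 76. 80.] col 176.0 | 96 z [78. 80. 81.] col 164.0 | 100 z [78. 81. 85.] col 191.0 | 104 z [80. 82. 87.] col 199.0 | 108 z [82. 86. 88.] col 200.0 | 112 z [84. 89. 91.] col 201.0 | 116 z [83. 86. 91.] col 200.0 | 120 z [84. 91. 94.] col 201.0 | 124 z [89. 91. 93.] col 197.0 | 128 z [88. 93. 97.] col 186.0 | 132 z [91. 96. 98.] col 182.0 | 136 z [92. 93. 95.] col 179.0 |
```

Blue is falling to the left. I'll retract along the same path as before, rise clear of the book, and take a last look.

```bash
python3 -m creep '[[0,0,0,0,0,-2,0],[0,0,0,-0.1,1.2,-1.6,0],[0,0,0,0,1.2,-1.6,0],[0,0,0,0,1.2,-1.6,0],[0,0,0,0,1.2,-1.6,0],[0,0,0,0,1.2,-1.6,0],[0,0,0,0,1.2,-1.6,0],[0,0,0,0,1.2,-1.6,0],[0,0,0,0,1.2,-1.6,0],[0,0,0,0,1.2,-1.6,0],[0,0,0,0,1.2,-1.6,0],[0,0,0,0,1.2,-1.6,0]]'
python3 -m creep '[[0,0,0,0,2,-2.6,0],[0,0,0,0,2,-2.6,0],[0,0,0,0,2,-2.6,0],[0,0,0,0,2,-2.6,0],[0,0,0,0,2,-2.6,0],[0,0,0,0,2,-2.6,0],[0,0,0,0,0,0,0],[0,0,0,0,0,0,0],[0,0,0,0,0,0,0],[0,0,0,0,0,0,0]]'
python3 - <<'E'
from h import *
show(); c=prof(lo=20,hi=184,xc=0); prof(lo=-184,hi=-20,half=8,xc=-48)
im=c["pixels"][130:260,190:400]; cv2.imwrite("pics/t9.png",cv2.resize(im,None,fx=3.8,fy=3.8,interpolation=cv2.INTER_CUBIC))
E
```

```text
t: 17.9
tool_pos: [0.4869, -0.0921, 0.1704]
eef_rot: [0.903, -0.081, 0.038, -0.421]
wrist_force: [-0.5, 0.2, -0.4]
opening: 0.0002
finger_force: 0.0
t: 18.9
tool_pos: [0.4522, -0.2835, 0.179]
eef_rot: [0.903, -0.08, 0.038, -0.421]
wrist_force: [-0.3, -0.6, 0.6]
opening: 0.0
finger_force: 0.0
t 18.9 tip book mm [   0.4 -336.6  171.9] tool z [-0.001  0.766 -0.643] tool x [1.    0.002 0.   ] F [-0.32 -0.64  0.64] q [-1.1   0.63  0.39  2.09  0.48  2.02] op 0.0
20 z [30. 36. 41.] col 197.0 | 24 z [36. 38. 40.] col 206.0 | 28 z [34. 39. 40.] col 205.0 | 32 z [37. 42. 43.] col 207.5 | 36 z [35. 40. 44.] col 209.0 | 40 z [33. 39. 43.] col 206.0 | 44 z [33. 36. 39.] col 194.0 | 48 z [34. 35. 39.] col 181.0 | 52 z [33. 36. 43.] col 179.5 | 56 z [36. 38. 41.] col 178.0 | 60 z [34. 37. 40.] col 177.5 | 64 z [34. 37. 40.] col 177.0 | 68 z [34. 36. 40.] col 180.0 | 72 z [36. 38. 40.] col 193.0 | 76 z [34. 38. 41.] col 207.0 | 80 z [34. 38. 42.] col 211.0 | 84 z [36. 38. 39.] col 210.0 | 88 z [33. 37. 38.] col 212.0 | 92 z [37. 40. 42.] col 211.5 | 96 z [36. 38. 42.] col 212.0 | 100 z [34. 38. 41.]
[... 1019 characters left out ...]
108 z [36. 36. 37.] col 200.5 | -104 z [31. 35. 37.] col 200.0 | -100 z [32. 36. 40.] col 197.5 | -96 z [33. 35. 37.] col 198.0 | -92 z [31. 32. 36.] col 197.0 | -88 z [34. 35. 38.] col 191.5 | -84 z [32. 34. 37.] col 186.0 | -80 z [33. 38. 41.] col 162.0 | -76 z [33. 35. 36.] col 130.0 | -72 z [31. 33. 37.] col 95.0 | -68 z [32. 39. 41.] col 90.5 | -64 z [37. 38. 41.] col 92.5 | -60 z [32. 36. 39.] col 91.0 | -56 z [31. 37. 40.] col 93.5 | -52 z [34. 37. 41.] col 100.0 | -48 z [34. 37. 42.] col 140.0 | -44 z [34. 34. 42.] col 171.0 | -40 z [33. 36. 43.] col 174.0 | -36 z [32. 36. 40.] col 172.0 | -32 z [36. 39. 43.] col 176.0 | -28 z [33. 34. 36.] col 185.0 | -24 z [33. 37. 38.] col 186.0 |
```

View pics/t9.png

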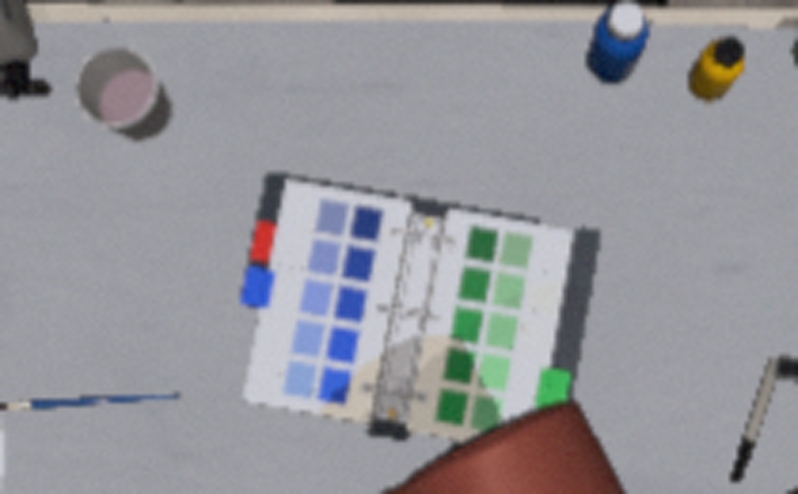

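The red tab (262,242) and blue tab (257,287) lie flat on the left, the green chart is on top on the right (tab at 553,385), and everything else is in place.

```bash
python3 -c "
from station import robot
print(robot.sign_off())"
```

```text
the job is handed in; nothing more can be done
None
```

The book is open at the green-tabbed chart: the red leaf, then the blue leaf, were pushed over and lie flat on the left, the painting things look undisturbed, and the job was handed in at about 19 s.

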